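Size a brass ring on the sprung taper mandrel and sort it

ROBOT

A 6-joint arm with a two-finger parallel gripper is mounted at the origin on the work surface; the furniture and walls round the work are solid. World frame = base frame: x ahead of the robot, y to its left, z up, the work surface at z = 0. Lengths are in mm, angles in rad, forces in N, time in s.
With the tool pointing down it reaches from about 350 to 875 mm from the base axis. Payload 4.2 kg.
Tool frame: the origin (TCP) lies between the finger pads; the fingertips stand 17 mm ahead of it and the grasp point (between the pads) lies 2 mm behind it (nose_length is the distance from the TCP to the fingertips, in mm); z points along the fingers, y is the direction in which the jaws open and shut (so a half turn about z gives the same grasp; the last joint's range is limited). The gripper opens to 85 mm and grips with 20 to 120 N. Pads are 22 mm wide; open, the fingers measure 114 mm over their backs; the gripper's body (76 mm by 85 mm) begins 54 mm behind the grasp point. The pads swing forward as they close: fully open they stand 13 mm farther back than shut.
Start: joints at [-1.031, 0.385, 0.008, 0, -1.194, -0.259], TCP at [173.219, -600.495, 248.312] pointing down, gripper open.
Joint ranges: [-3.14, 3.14], [-1.21, 2.06], [-1.07, 1.41], [-3.16, 2.05], [-2.99, -0.16], [-3.1, 3.1]. Speed limits (rad/s): [2.79, 2.79, 3.14, 3.14, 3.14, 3.14].

INTERFACE

Orientations are given as a unit quaternion [x, y, z, w].
In Python, from bench import * gives the robot as it stands.
- The arm moves only by the tool jog_arm, never from a script. Its argument "increments" is a list of rows, each a list of 4 numbers: the shift along the tool's x, y, z in m, then the turn about the tool's z in degrees. A call has 1 to 10 rows; each row is the pose to reach, as a shift and turn from the pose measured when the call began, along the tool's axes at that moment; what a row does not reach only later rows make up. A row lasts 1/8 s, in which the tool goes at most 62.5 mm and 10.7 degrees, less where a joint would pass 70% of its speed; a pose out of reach is approached as far as the arm can. A call with a gripper value outside its range is refused whole. "hand" is the gripper's target within -1 to 1 (fully open at 1, half-way at 0, shut at -1), set as the call begins (left out, the last holds). The fingers move at their own pace and stop on an object; the grip force is fixed at half the most. Time passes only in rows, so rows that repeat a pose let the fingers close. It gives the time, the measured TCP pose, the force and the opening at its end, in the units of the state.
- read_state(): the state, without advancing time (a new reading comes with each control period).
- get_image(name): name is "side" or "top" or "wrist"; returns the picture (480x640x3 uint8, red, green, blue); there is no depth.
- calibration(name): a dict with "fx", "fy", "cx", "cy" (pixels), "D" ([k1, k2, p1, p2, k3] as OpenCV has them; the pictures are not rectified), "position" and "rotation" of the camera in the world; the wrist camera has in their place "hand_eye" (4x4, takes a point from camera to tool coordinates, whose origin is the TCP and whose axes are the flange's). Camera axes: x right, y up, looking along -z (the intrinsics and any distortion apply to the point x, -y, -z); pixel columns grow to the right and rows downward; lengths in mm; the calibration is good to about 2 mm. A picture is of the moment at which its call begins: read the wrist's pose just before it. calibration takes no time and is no camera call.
- job_done(): hands the job in, once; it reports no verdict.
The state is a dict: "clock": time; "joints": joint angles; "joint_vel": joint speeds; "joint_efforts": joint torques, N m; "position": TCP position; "ee_rot": TCP orientation; "contact_force": force on the tool from outside, world axes, zero at the start; "wrist_torque": the same for the moment, N m; "gripper_width": finger opening in mm.
Only numpy, scipy, OpenCV 4.12 (cv2) and the standard library are available. Lean on these libraries where they do the work, as an engineer would, in place of code of your own. Each camera call takes 0.05 s, during which the arm holds its last target.

TASK

Size the brass ring that lies on the orange card: slide it level down the tapered mandrel until it stops fully home all round, pressing gently so that the sprung mandrel gives about half of its travel without being driven hard onto its stop, and see which coloured band its lower rim has stopped on. Then take it off and set it down flat, without dropping it, in the tray of that colour. Leave the other two rings where they are.

Things in the scene. Friction and masses are not known exactly. Their poses are not given: they have to be found in the camera images.
- plunger_top (a point): point on the sprung plunger's axis, level with the tip of the tapered mandrel it carries: 130.5 mm above the table when up, moving with it. The mandrel itself is clamped by hand 4 to 6 mm off this axis, in any direction, each time differently. It is a steel cone: 5 mm wide 2.5 mm below the tip, then growing 0.5 mm in diameter per mm downwards, to 38 mm at 68.5 mm below the tip
- stop_red (a point): point on the plunger's axis, moving with it, at the red band of the mandrel, 34.7 mm below the tip: at this height the lower rim of the ring with the 20 mm bore stops when fully home. The band reaches from 29 to 39 mm below the tip. A ring held off the mandrel's true axis jams up to 4 mm too high per mm; the sideways force on it then points to the true axis
- stop_yellow (a point): point on the plunger's axis, moving with it, at the yellow band of the mandrel, 44.7 mm below the tip: at this height the lower rim of the ring with the 25 mm bore stops when fully home. The band reaches from 39 to 49 mm below the tip. A ring held off the mandrel's true axis jams up to 4 mm too high per mm; the sideways force on it then points to the true axis
- stop_blue (a point): point on the plunger's axis, moving with it, at the blue band of the mandrel, 54.3 mm below the tip: at this height the lower rim of the ring with the 30 mm bore stops when fully home. The band reaches from 49 to 59 mm below the tip. A ring held off the mandrel's true axis jams up to 4 mm too high per mm; the sideways force on it then points to the true axis
- stand_top (a point): top of the fixed grey foot that carries the mandrel, on its axis, 34 mm above the table; the foot is 54 mm in diameter here and 100 mm at the table; only the plunger (38 mm shank, 54 mm flange 62 mm above the table) rises out of it
- plunger (a joint): how far the plunger with the mandrel has been pushed down against its spring, 0 (up) to 0.014 m (hard stop). The spring starts to give at about 2.2 N and needs about 0.6 N more for each mm; a gentle, sufficient push is 5 to 10 mm (5 to 8 N)
- card: thin flat orange card on the table, 75 x 75 mm, origin at its middle on the table
- ring1_mid (a point): centre (half-way up, on the axis) of one of three brass rings alike on the outside: 44 mm outside diameter, 18 mm high, 60 g, lying flat on the table (z axis = ring axis). Bores 20, 25 and 30 mm, one each; which ring has which is not told. The ring over the orange card's middle is to be sized; the other two stay
- ring2_mid (a point): centre (half-way up, on the axis) of one of three brass rings alike on the outside: 44 mm outside diameter, 18 mm high, 60 g, lying flat on the table (z axis = ring axis). Bores 20, 25 and 30 mm, one each; which ring has which is not told. The ring over the orange card's middle is to be sized; the other two stay
- ring3_mid (a point): centre (half-way up, on the axis) of one of three brass rings alike on the outside: 44 mm outside diameter, 18 mm high, 60 g, lying flat on the table (z axis = ring axis). Bores 20, 25 and 30 mm, one each; which ring has which is not told. The ring over the orange card's middle is to be sized; the other two stay
- tray_red: shallow round red tray fixed on the pale wooden sorting board (board 12 mm thick, 110 x 315 mm); origin under the middle of the tray, on the board's top. Tray floor 3 mm thick, inner diameter about 80 mm, outer diameter 94 mm, rim 8 mm above the board; the three trays stand in a row 100 mm apart, in any order
- tray_yellow: shallow round yellow tray fixed on the pale wooden sorting board (board 12 mm thick, 110 x 315 mm); origin under the middle of the tray, on the board's top. Tray floor 3 mm thick, inner diameter about 80 mm, outer diameter 94 mm, rim 8 mm above the board; the three trays stand in a row 100 mm apart, in any order
- tray_blue: shallow round blue tray fixed on the pale wooden sorting board (board 12 mm thick, 110 x 315 mm); origin under the middle of the tray, on the board's top. Tray floor 3 mm thick, inner diameter about 80 mm, outer diameter 94 mm, rim 8 mm above the board; the three trays stand in a row 100 mm apart, in any order
There are look-alikes about, which are no part of the job. What is shaped like the part that bears ring2_mid but red is not meant. Leave any grey look-alike of the part that bears ring3_mid alone.

How it is judged (in metres and radians):
On the way:
1. the ring from the card is fully home on the mandrel (within 2 mm of its stop height, level) and pressed so that the mandrel has sunk at least 4 mm, for 0.3 s (((z of ring1_mid in the frame of plunger_top between -0.0287 and -0.0237 m and horizontal distance between ring1_mid and plunger_top below 0.01 m and angle between the z axis of ring1_mid and the z axis of plunger_top, either way round below 0.06 rad and value of joint plunger above 0.004 m) or (z of ring2_mid in the frame of plunger_top between -0.0387 and -0.0337 m and horizontal distance between ring2_mid and plunger_top below 0.01 m and angle between the z axis of ring2_mid and the z axis of plunger_top, either way round below 0.06 rad and value of joint plunger above 0.004 m) or (z of ring3_mid in the frame of plunger_top between -0.0483 and -0.0433 m and horizontal distance between ring3_mid and plunger_top below 0.01 m and angle between the z axis of ring3_mid and the z axis of plunger_top, either way round below 0.06 rad and value of joint plunger above 0.004 m))), for 0.3 s.
At the end, for the whole second after the job is handed in: The ring that lay on the card lies flat and still, released, on the floor of the tray whose colour is that of the band where it stopped (its middle within 26 mm of the tray's middle); no ring is left within 60 mm of the card's middle and the other two rings are where they were (((horizontal distance between ring1_mid and tray_red below 0.026 m and z of ring1_mid in the frame of tray_red below 0.017 m and angle between ring1_mid's own z axis and vertical below 0.1 rad and linear speed of ring1 below 0.02 m/s) or (horizontal distance between ring2_mid and tray_yellow below 0.026 m and z of ring2_mid in the frame of tray_yellow below 0.017 m and angle between ring2_mid's own z axis and vertical below 0.1 rad and linear speed of ring2 below 0.02 m/s) or (horizontal distance between ring3_mid and tray_blue below 0.026 m and z of ring3_mid in the frame of tray_blue below 0.017 m and angle between ring3_mid's own z axis and vertical below 0.1 rad and linear speed of ring3 below 0.02 m/s)) and horizontal distance between each of ring1_mid, ring2_mid, ring3_mid and card above 0.06 m); the robot touches nothing.
It fails at once if a second ring has been moved by more than 20 mm (only the ring from the card may move) (distance of each of ring1_mid, ring2_mid from where it was at the start of the episode above 0.02 m or distance of each of ring1_mid, ring3_mid from where it was at the start of the episode above 0.02 m or distance of each of ring2_mid, ring3_mid from where it was at the start of the episode above 0.02 m).
It fails at once if a ring is pressed on the mandrel with more than 18 N (contact force between any of ring1, ring2, ring3 and plunger above 18 N).
It fails at once if a ring is dropped or flung: it moves faster than 0.6 m/s with no finger on it ((linear speed of ring1 above 0.6 m/s and contact force between ring1 and the fingers below 0.01 N) or (linear speed of ring2 above 0.6 m/s and contact force between ring2 and the fingers below 0.01 N) or (linear speed of ring3 above 0.6 m/s and contact force between ring3 and the fingers below 0.01 N)).
It also fails if it takes over 54 s, if anything falls off the work surface, if the arm or the gripper's body presses on something with over 40 N, if the wrist force passes 120 N, or if a joint passes its speed limit or range.

## Working session

There is one attempt and no reset: what is moved stays moved. The work goes in short steps, Python scripts to look and compute and a tool call to move; the robot and the scene stay as the last step left them, time stands still between calls to the robot, and variables do not carry over. Pictures are saved under pics/ and viewed, and the job is handed in when it is done.

Besides the shell and the picture viewer there is one more tool, called after "Request:" as name(argument=value, ...) on one line, values as JSON. jog_arm: Moves the arm, as the interface text tells. Its arguments: {"type":"object","properties":{"increments":{"type":"array"},"hand":{"type":"number"}},"required":["increments"]}

```bash
ls; mkdir -p pics
python3 - <<'E'
from bench import *
import cv2
s=read_state()
for k in s: print(k,s[k])
for n in ("side","top","wrist"):
    im=get_image(n); cv2.imwrite(f"pics/{n}0.png",im[:,:,::-1]); print(n,calibration(n))
print(read_state()['clock'])
E
```

```text
pics
clock 0.0
joints [-1.03143799e+00  3.85544067e-01  6.59561156e-03 -5.12612631e-04
 -1.19399261e+00 -2.58621582e-01]
joint_vel [-1.03104962e-03  4.45057045e-05 -1.73916538e-03  9.08494804e-04
  1.79107701e-03  6.87828464e-04]
joint_efforts [-7.50273239e-05 -3.92287409e+01  1.88397914e+01  4.18631360e+00
 -4.64227822e-03 -3.40176463e-06]
position [ 173.04205327 -599.98363536  247.21523889]
ee_rot [-1.39814160e-01  9.90177153e-01  1.08068564e-03 -1.97089887e-04]
contact_force [ 0.36757364 -0.17608652 -0.25934869]
wrist_torque [ 0.00662554  0.00340274 -0.01661207]
gripper_width 85.56452221491811
side {'fx': 542.1262907113617, 'fy': 542.1262907113617, 'cx': 320.3446183626691, 'cy': 226.6427812121345, 'D': array([-0.02680565,  0.        ,  0.        ,  0.        ,  0.        ]), 'position': array([  473.10293141, -1272.49249012,   679.35943761]), 'rotation': array([ 0.54908308,  0.00202762, -0.00095408,  0.83576477])}
top {'fx': 553.5201646670182, 'fy': 553.5201646670182, 'cx': 321.5784462941984, 'cy': 239.36176907511722, 'D': array([0.05949382, 0.        , 0.        , 0.        , 0.        ]), 'position': array([ 310.7048825 ,   33.4031274 , 1207.40072597]), 'rotation': array([ 0.04139125, -0.04096459, -0.70538472,  0.70642838])}
wrist {'fx': 379.3686556449711, 'fy': 379.3686556449711, 'cx': 314.8069866941773, 'cy': 235.63978728227227, 'D': array([0.00884612, 0.        , 0.        , 0.        , 0.        ]), 'hand_eye': array([[-1.77511164e-03,  9.50807861e-01,  3.09776147e-01,
         7.93834115e+01],
       [ 9.99998325e-01,  1.54950973e-03,  9.74324957e-04,
         6.55014365e-02],
       [ 4.46394675e-04,  3.09777357e-01, -9.50809018e-01,
        -1.25446108e+02],
       [ 0.00000000e+00,  0.00000000e+00,  0.00000000e+00,
         1.00000000e+00]])}
0.15
```

View pics/top0.png

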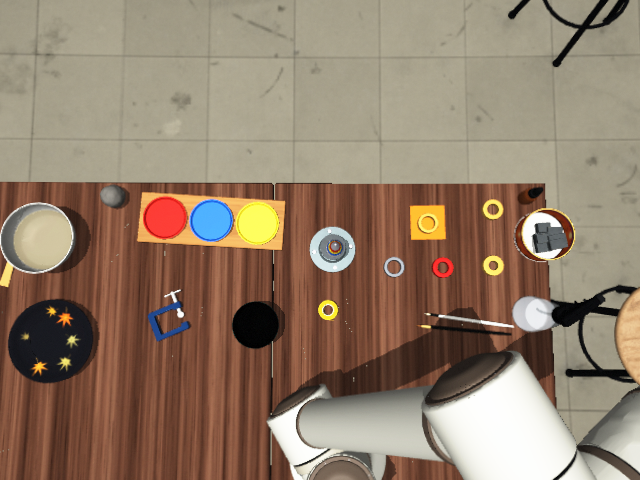

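View pics/side0.png

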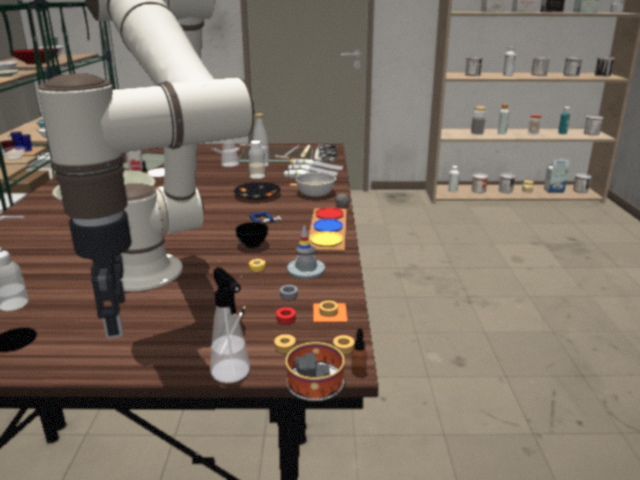

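View pics/wrist0.png

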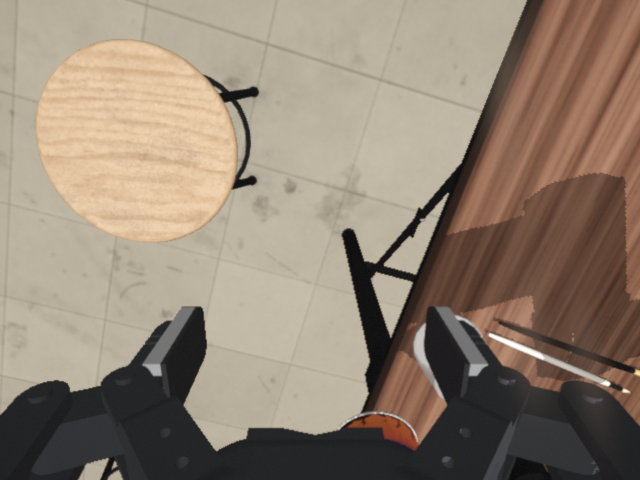

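The top view shows these candidates:
- Brass-looking rings at (428,223) on the orange card, and at (493,209) and (493,265).
- A yellow ring at (328,310), a red one at (443,267) and a grey one at (394,267), all look-alikes.
- The mandrel at about (332,248).
- Trays: red (165,217), blue (211,220), yellow (257,223).

My choice is the ring on the card at (428,223). I'll check it in a close crop and measure.

```bash
cat > h.py <<'E'
from bench import *
import numpy as np, cv2
from scipy.spatial.transform import Rotation as R
def rays(name,px,st=None):
    c=calibration(name)
    K=np.array([[c['fx'],0,c['cx']],[0,c['fy'],c['cy']],[0,0,1]])
    u=cv2.undistortPoints(np.array(px,float).reshape(-1,1,2),K,np.array(c['D'])).reshape(-1,2)
    d=np.c_[u[:,0],-u[:,1],-np.ones(len(u))]
    if name=='wrist':
        T=np.array(c['hand_eye']); Rt=R.from_quat(st['ee_rot'])
        o=Rt.apply(T[:3,3])+np.array(st['position']); d=Rt.apply(d@T[:3,:3].T)
    else:
        o=np.array(c['position']); d=R.from_quat(c['rotation']).apply(d)
    return o,d
def onplane(name,px,z,st=None):
    o,d=rays(name,px,st); t=(z-o[2])/d[:,2]
    return o+d*t[:,None]
def proj(name,P,st=None):
    c=calibration(name); P=np.atleast_2d(np.array(P,float))
    K=np.array([[c['fx'],0,c['cx']],[0,c['fy'],c['cy']],[0,0,1]])
    if name=='wrist':
        T=np.array(c['hand_eye']); Rt=R.from_quat(st['ee_rot'])
        p=Rt.inv().apply(P-np.array(st['position'])); p=(p-T[:3,3])@T[:3,:3]
    else: p=R.from_quat(c['rotation']).inv().apply(P-np.array(c['position']))
    return cv2.projectPoints((p*[1,-1,-1]).reshape(-1,1,3),np.zeros(3),np.zeros(3),K,np.array(c['D']))[0].reshape(-1,2)
def blobs(im,lo,hi,amin=60):
    m=cv2.inRange(cv2.cvtColor(im,cv2.COLOR_RGB2HSV),lo,hi)
    n,l,s,c=cv2.connectedComponentsWithStats(m)
    return [(c[i].round(1),s[i]) for i in range(1,n) if s[i][4]>amin],m
E
python3 - <<'E'
from h import *
im=cv2.imread('pics/top0.png')[:,:,::-1].copy()
for px,z,n in [((428,223),18,'ring'),((493,209),18,'r'),((493,265),18,'r'),((332,248),34,'stand'),((328,310),18,'y'),((394,267),18,'grey'),((443,267),18,'red'),((165,217),15,'tr'),((211,220),15,'tb'),((257,223),15,'ty')]:
    print(n,onplane('top',[px],z).round(1))
print(blobs(im,(5,200,150),(22,255,255))[0])
cv2.imwrite('pics/crop1.png',np.hstack([cv2.resize(im[180:290,380:520],None,fx=3,fy=3,interpolation=2),cv2.resize(im[190:300,280:380],None,fx=3,fy=3,interpolation=2)])[:,:,::-1])
si=cv2.imread('pics/side0.png'); cv2.imwrite('pics/crop2.png',cv2.resize(si[190:360,230:370],None,fx=3.5,fy=3.5,interpolation=2))
E
```

```text
ring [[ 486.  -196.2   18. ]]
r [[ 516.6 -336.7   18. ]]
r [[ 395.3 -332.6   18. ]]
stand [[429.6  12.   34. ]]
y [[298.5  20.3  18. ]]
grey [[ 390.4 -121.4   18. ]]
red [[ 390.7 -226.2   18. ]]
tr [[498.6 373.9  15. ]]
tb [[492.3 274.6  15. ]]
ty [[485.9 174.7  15. ]]
[(array([426.9, 222.1]), array([410, 205,  36,  35, 807], dtype=int32)), (array([427.7, 222.6]), array([422, 217,  12,  12, 117], dtype=int32)), (array([ 64.8, 318.2]), array([ 58, 313,  14,  12,  92], dtype=int32))]
```

View pics/crop1.png

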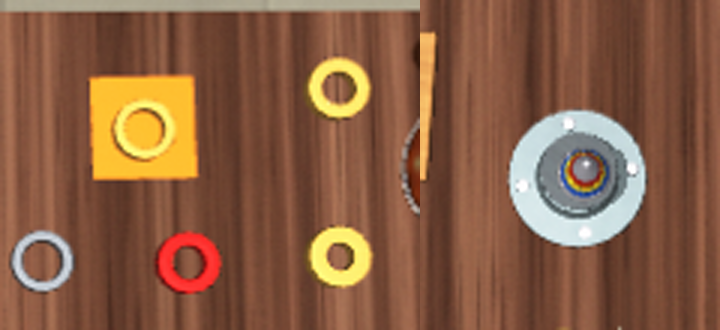

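View pics/crop2.png

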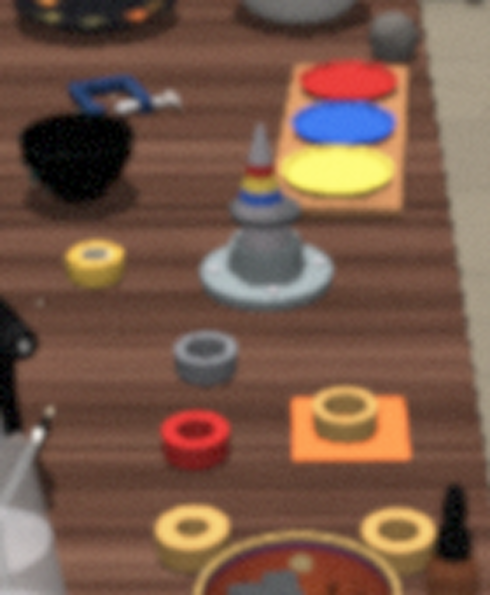

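The ring on the card is brass and looks like the wide-bore one. A spray bottle near (230,340) in the side view may be in the way, so I'll measure its height, the fingertip offset and refined positions.

```bash
python3 - <<'E'
from h import *
b=onplane('side',[(230,375)],0)[0]; print('bottle base',b)
for h in (100,150,180,200,220,250): print(h,proj('side',[[b[0],b[1],h]]).round(0), proj('top',[[b[0],b[1],h]]).round(0))
# triangulate mandrel: tip side crop (261,122)/3.5+(230,190)
ps=(230+261/3.5,190+122/3.5); print(ps)
print('tip guess, plane y from top', onplane('top',[(280+(585-420)/3, 190+170/3)],130))
o,d=rays('side',[ps]); o2,d2=rays('top',[(280+(583-420)/3,190+168/3)])
d=d[0]/np.linalg.norm(d[0]);d2=d2[0]/np.linalg.norm(d2[0])
A=np.c_[d,-d2]; t=np.linalg.lstsq(A,o2-o,rcond=None)[0]; print(o+t[0]*d,o2+t[1]*d2)
im=cv2.imread('pics/top0.png')[:,:,::-1].copy()
# foot disk centre pixel via grey-blue mask
bl,m=blobs(im,(80,10,150),(110,80,255),200); print(bl)
for lo,hi,z,n in [((0,200,120),(4,255,255),15,'red'),((100,150,100),(115,255,255),15,'blue'),((25,180,120),(32,255,255),15,'yel')]:
    for c,s in blobs(im,lo,hi,800)[0]: print(n,c,s,onplane('top',[c],z).round(1))
# fingertips open: tool frame
c=calibration('wrist');T=np.array(c['hand_eye']);K=np.array([[c['fx'],0,c['cx']],[0,c['fy'],c['cy']],[0,0,1]])
for px in [(205,308),(427,308),(205,345),(178,308)]:
    u=cv2.undistortPoints(np.array([[px]],float),K,c['D']).reshape(2); d=T[:3,:3]@np.array([u[0],-u[1],-1]); o=T[:3,3]
    for x in (11,0,-11):print(px,x,(o+d*(x-o[0])/d[0]).round(1))
    for y in (-42.8,42.8):print(px,y,(o+d*(y-o[1])/d[1]).round(1))
E
python3 -c "
import cv2
cv2.imwrite('pics/crop3.png',cv2.resize(cv2.imread('pics/wrist0.png')[280:480,80:540],None,fx=1.7,fy=1.7))"
```

```text
bottle base [ 2.94387332e+02 -4.24760572e+02 -1.13686838e-13]
100 [[226. 332.]] [[556. 314.]]
150 [[224. 309.]] [[567. 314.]]
180 [[223. 295.]] [[574. 314.]]
200 [[222. 285.]] [[579. 315.]]
220 [[221. 275.]] [[585. 315.]]
250 [[220. 260.]] [[593. 315.]]
(304.57142857142856, 224.85714285714286)
tip guess, plane y from top [[422.47799326   7.86736891 130.        ]]
[429.26849152   9.58154506 129.96280125] [423.85009653   9.15668003 129.40364946]
[(array([330.9, 249.9]), array([310, 227,  45,  45, 876], dtype=int32))]
red [164.  216.8] [ 143  197   43   42 1260] [[499.1 376.1  15. ]]
blue [210.7 220.1] [ 190  200   43   41 1383] [[492.1 275.2  15. ]]
(205, 308) 11 [ 11.  -40.4  -1.1]
(205, 308) 0 [  0.  -46.9  18.9]
(205, 308) -11 [-11.  -53.5  38.9]
(205, 308) -42.8 [  7.  -42.8   6.2]
(205, 308) 42.8 [ 151.6   42.8 -256.7]
(427, 308) 11 [11.  41.  -1.3]
(427, 308) 0 [ 0.  47.6 18.6]
(427, 308) -11 [-11.   54.2  38.6]
(427, 308) -42.8 [ 151.   -42.8 -255.4]
(427, 308) 42.8 [ 8.  42.8  4.1]
(205, 345) 11 [ 11.  -34.  -24.4]
(205, 345) 0 [  0.  -39.5  -8.1]
(205, 345) -11 [-11.  -45.    8.1]
(205, 345) -42.8 [ -6.7 -42.8   1.7]
(205, 345) 42.8 [ 165.2   42.8 -252.2]
(178, 308) 11 [ 11.  -50.3  -1.1]
(178, 308) 0 [  0.  -58.4  18.9]
(178, 308) -11 [-11.  -66.6  38.9]
(178, 308) -42.8 [ 21.2 -42.8 -19.7]
(178, 308) 42.8 [ 137.4   42.8 -230.9]
```

View pics/crop3.png

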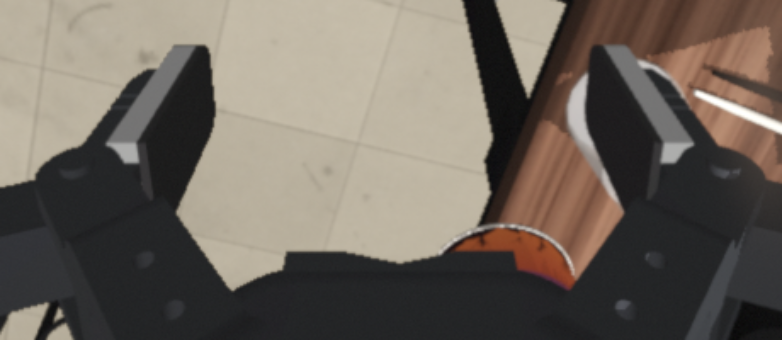

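The trays and tip are located, and the open fingertips stand about 4–5 mm ahead of the TCP, consistent with the notes. The spray bottle at about (294,-425) is roughly 220 mm tall, so I rise first and pass over it.

Request:
jog_arm(increments=[[0, 0, -0.06, 4], [-0.03, 0.02, -0.1, 8], [-0.08, 0.055, -0.11, 16], [-0.13, 0.095, -0.11, 16], [-0.18, 0.13, -0.11, 16], [-0.23, 0.168, -0.11, 16], [-0.28, 0.205, -0.11, 16], [-0.33, 0.24, -0.11, 16], [-0.38, 0.275, -0.1, 16], [-0.413, 0.301, -0.05, 16]], hand=0.3)

```text
clock: 1.4
position: [488.5, -196.2, 302.1]
ee_rot: [-0.002, 1.0, 0.0, 0.004]
contact_force: [1.4, 0.2, -1.1]
gripper_width: 55.0
```

Run:
```python
from h import *
s=read_state(); print(s['clock'],s['position'],s['ee_rot'],s['gripper_width'],s['contact_force'])
s=read_state();im=get_image('wrist'); cv2.imwrite("pics/w1.png",im[:,:,::-1])
import pickle; pickle.dump(s,open('s1.pkl','wb'))
```

```text
1.4 [ 488.54524521 -196.21418726  302.06315205] [-1.85232947e-03  9.99992018e-01  8.10525611e-05  3.53912565e-03] 55.03354266799834 [ 1.41244752  0.16702869 -1.11160226]
```

View pics/w1.png

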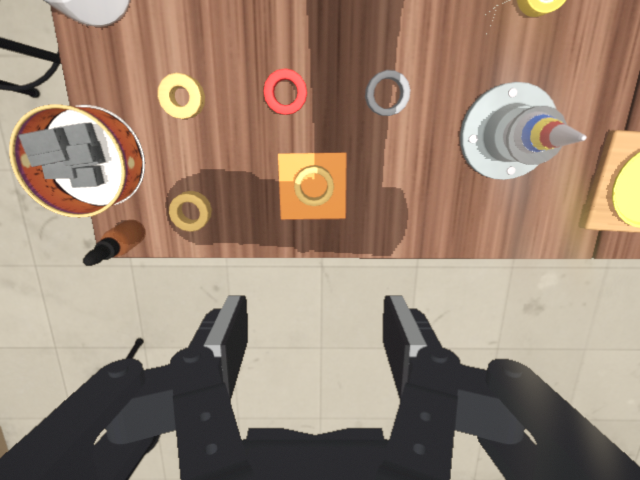

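The wrist view shows the ring on the card at about (314,186), the mandrel with its tip near (583,136), and the other brass rings at (180,95) and (190,211).

Run:
```python
from h import *
import pickle
s=pickle.load(open('s1.pkl','rb')); im=cv2.imread('pics/w1.png')
a=cv2.resize(im[145:230,270:360],None,fx=4,fy=4,interpolation=2);b=cv2.resize(im[80:185,455:600],None,fx=2.8,fy=2.8,interpolation=2)
b=cv2.copyMakeBorder(b,0,max(0,a.shape[0]-b.shape[0]),0,0,0);cv2.imwrite('pics/crop4.png',np.hstack([a,b[:a.shape[0]]]))
print(a.shape,b.shape)
c=calibration('wrist');T=np.array(c['hand_eye']);K=np.array([[c['fx'],0,c['cx']],[0,c['fy'],c['cy']],[0,0,1]])
for px in [(246,297),(385,297)]:
    u=cv2.undistortPoints(np.array([[px]],float),K,c['D']).reshape(2); d=T[:3,:3]@np.array([u[0],-u[1],-1]); o=T[:3,3]
    for y in (-27.5,27.5):print(px,y,(o+d*(y-o[1])/d[1]).round(1))
    for x in (11,8):print(px,x,(o+d*(x-o[0])/d[0]).round(1))
print('tip',onplane('wrist',[(583,136.5)],130.5,s), 'ring', onplane('wrist',[(314,186)],18,s),onplane('wrist',[(314,186)],9,s))
hsv=cv2.cvtColor(im[:,:,::-1].copy(),cv2.COLOR_RGB2HSV)
for p in [(287,160),(300,186),(314,172),(314,186),(335,186),(314,200),(330,186)]: print(p,hsv[p[1],p[0]],im[p[1],p[0],::-1])
```

```text
(340, 360, 3) (340, 406, 3)
(246, 297) -27.5 [  9.4 -27.5  10.6]
(246, 297) 27.5 [ 149.2   27.5 -261.2]
(246, 297) 11 [ 11.  -26.9   7.5]
(246, 297) 8 [  8.  -28.1  13.4]
(385, 297) -27.5 [ 148.8  -27.5 -260.3]
(385, 297) 27.5 [10.1 27.5  9.1]
(385, 297) 11 [11.  27.1  7.4]
(385, 297) 8 [ 8.  28.3 13.2]
tip [[427.98468916   5.79992481 130.5       ]] ring [[ 487.78355327 -197.24599164   18.        ]] [[ 489.5336058  -197.26235616    9.        ]]
(287, 160) [ 23 127 255] [255 224 128]
(300, 186) [ 18 139 180] [180 141  82]
(314, 172) [ 25  97 255] [255 239 158]
(314, 186) [ 14 166 234] [234 155  82]
(335, 186) [ 14 167 232] [232 153  80]
(314, 200) [ 20 129 192] [192 159  95]
(330, 186) [ 20 122 223] [223 188 116]
```

View pics/crop4.png

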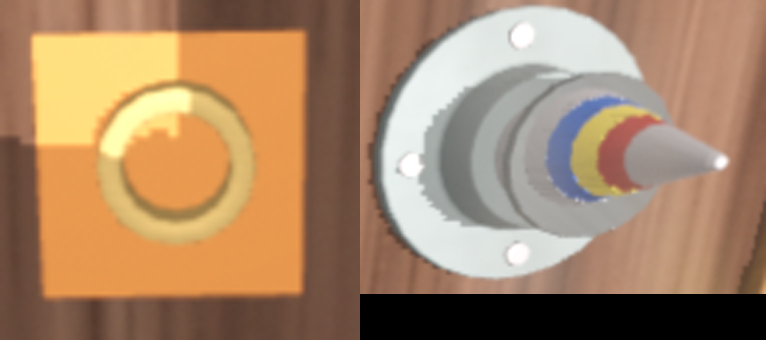

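Request:
jog_arm(increments=[[0.001, 0, 0.05, 0], [0.0015, -0.0005, 0.1, 0], [0.002, -0.001, 0.15, 0], [0.0025, -0.001, 0.19, 0], [0.0025, -0.001, 0.205, 0], [0.0025, -0.001, 0.205, 0]], hand=0.5)

```text
clock: 2.2
position: [481.8, -192.1, 87.1]
ee_rot: [-0.002, 1.0, 0.003, -0.005]
contact_force: [-0.1, -0.7, 0.4]
gripper_width: 64.3
```

```bash
cat > snap.py <<'E'
import sys,pickle
from h import *
n=sys.argv[1]; cams=sys.argv[2:]
s=read_state(); pickle.dump(s,open(f'{n}.pkl','wb'))
for c in cams: cv2.imwrite(f'pics/{n}_{c}.png',get_image(c)[:,:,::-1])
z=R.from_quat(s['ee_rot']).as_matrix()
print(round(s['clock'],2),s['position'].round(2),'F',s['contact_force'].round(2),'M',np.round(s['wrist_torque'],3),'w',round(s['gripper_width'],2),'xaxis',z[:,0].round(4),'zaxis',z[:,2].round(4))
E
python3 snap.py w2 wrist
```

```text
2.2 [ 481.75 -192.07   87.14] F [-0.12 -0.71  0.45] M [ 0.026 -0.093  0.002] w 64.32 xaxis [-0.9999 -0.0045  0.0098] zaxis [-0.0099  0.0069 -0.9999]
```

View pics/w2_wrist.png

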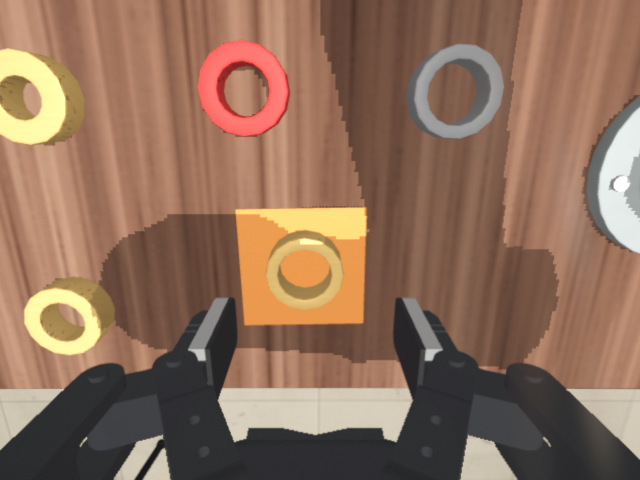

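Request:
jog_arm(increments=[[0, 0, 0, 0], [0, 0, 0, 0]])

```text
clock: 2.5
position: [483.6, -192.3, 89.8]
ee_rot: [-0.002, 1.0, 0.003, -0.002]
contact_force: [-0.3, 0.9, -0.3]
gripper_width: 63.9
```

```bash
python3 snap.py w3 wrist; python3 snap.py w4
python3 - <<'E'
from h import *
import pickle
for n in ('w2','w3'):
    s=pickle.load(open(n+'.pkl','rb')); im=cv2.imread(f'pics/{n}_wrist.png')[:,:,::-1].copy()
    b,m=blobs(im,(15,60,90),(28,165,255),300)
    hsv=cv2.cvtColor(im,cv2.COLOR_RGB2HSV)
    for c,st in b:
        if 250<c[0]<360: print(n,c,st)
    cv2.imwrite(f'pics/m_{n}.png',m)
    e=(305,270); print(onplane('wrist',[e],18,s),onplane('wrist',[e],9,s))
E
```

```text
2.5 [ 483.6  -192.3    89.76] F [-0.25  0.9  -0.27] M [-0.008 -0.035  0.042] w 63.91 xaxis [-1.     -0.0049  0.004 ] zaxis [-0.004   0.0061 -1.    ]
2.55 [ 483.31 -192.27   89.47] F [ 0.18  0.52 -0.05] M [ 0.029  0.004 -0.003] w 63.75 xaxis [-1.     -0.0048  0.0047] zaxis [-0.0047  0.0062 -1.    ]
w2 [309.5 249.1] [ 235  207  132  104 6278]
[[ 485.16316919 -197.19084699   18.        ]] [[ 488.92074232 -197.37179885    9.        ]]
w3 [309.5 243.1] [ 236  202  131  103 6150]
[[ 488.5439792  -197.52590883   18.        ]] [[ 492.36388091 -197.71285759    9.        ]]
```

```bash
python3 -c "
import cv2
im=cv2.imread('pics/w3_wrist.png')[190:340,190:450];cv2.imwrite('pics/crop5.png',cv2.resize(im,None,fx=3,fy=3,interpolation=2))"
```

```text
(no output)
```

View pics/crop5.png

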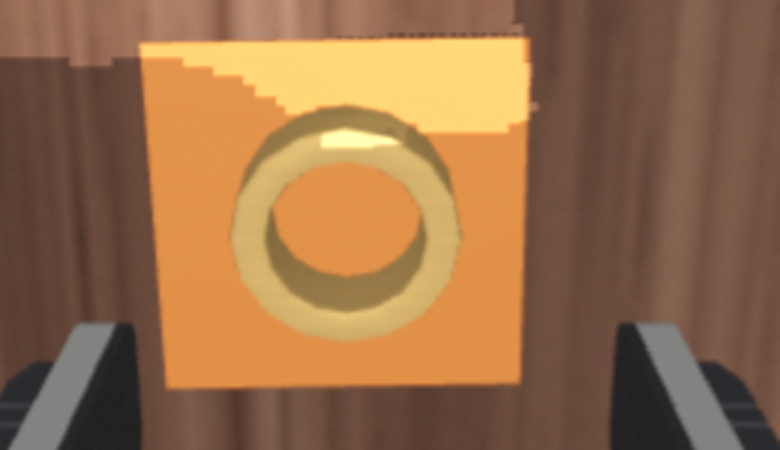

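The crop confirms the ring on the card is brass, with its top rim centred at about (305.3,268.4). The bore-to-outside ratio is about 0.70, so roughly a 30 mm bore.

Run:
```python
from h import *
import pickle
s=pickle.load(open('w3.pkl','rb'))
P=onplane('wrist',[(305.3,268.4)],18.5,s)[0]; print(P)
s=read_state(); print((R.from_quat(s['ee_rot']).inv().apply(np.array([P[0],P[1],19.5])-s['position'])/1000).round(4))
```

```text
[ 487.36071827 -197.34261472   18.5       ]
[-0.0044 -0.0055  0.0699]
```

Request:
jog_arm(increments=[[-0.0044, -0.0055, 0.02, 0], [-0.0044, -0.0055, 0.045, 0], [-0.0044, -0.0055, 0.062, 0], [-0.0044, -0.0055, 0.07, 0], [-0.0044, -0.0055, 0.0705, 0], [-0.0044, -0.0055, 0.0705, 0]])

```text
clock: 3.3
position: [488.0, -197.4, 19.7]
ee_rot: [-0.003, 1.0, 0.003, -0.002]
contact_force: [-0.1, 0.5, 0.3]
gripper_width: 64.4
```

```bash
python3 snap.py w5 wrist side; python3 -c "
import cv2
im=cv2.imread('pics/w5_side.png')[240:360,260:380];cv2.imwrite('pics/crop6.png',cv2.resize(im,None,fx=5,fy=5,interpolation=2))"
```

```text
3.3 [ 487.99 -197.39   19.66] F [-0.07  0.46  0.32] M [-0.01  -0.001  0.03 ] w 64.39 xaxis [-1.     -0.005   0.0032] zaxis [-0.0032  0.006  -1.    ]
```

View pics/w5_wrist.png

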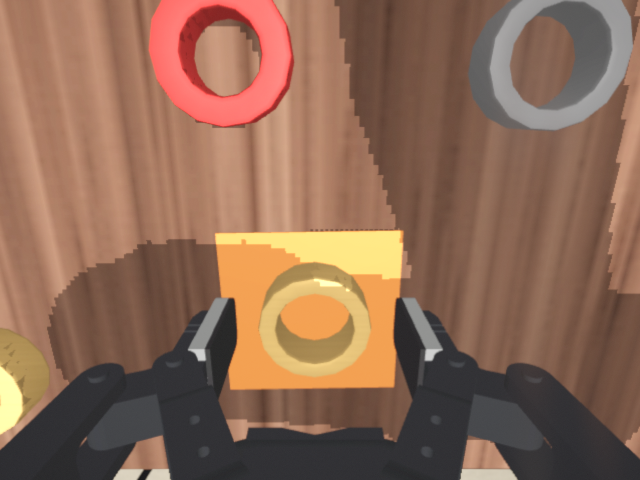

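View pics/crop6.png

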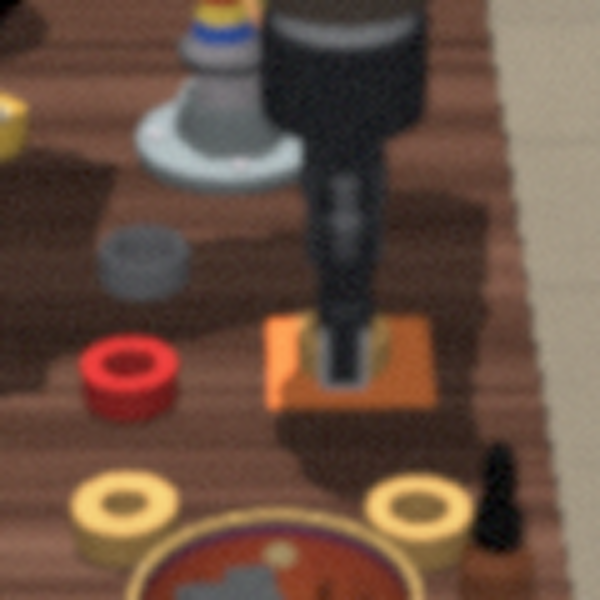

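The ring sits centred between the fingers at about (315,325). I'll close.

Request:
jog_arm(increments=[[0, 0, 0, 0], [0, 0, 0, 0], [0, 0, 0, 0], [0, 0, 0, 0], [0, 0, 0, 0], [0, 0, 0, 0]], hand=-1)

```text
clock: 4.15
position: [488.3, -197.4, 20.9]
ee_rot: [-0.003, 1.0, 0.003, -0.001]
contact_force: [-0.6, 0.8, 5.6]
gripper_width: 41.4
```

```bash
python3 snap.py w6 wrist side; python3 -c "
import cv2
im=cv2.imread('pics/w6_side.png')[240:360,260:380];im=cv2.resize(im,(480,480),interpolation=2)
w=cv2.imread('pics/w6_wrist.png')[240:400,200:440]; w=cv2.resize(w,(720,480))[:,200:520]
import numpy as np
cv2.imwrite('pics/crop7.png',np.hstack([im,w]))"
```

```text
4.15 [ 488.32 -197.44   20.85] F [-0.63  0.79  5.65] M [ 0.224  0.39  -0.01 ] w 41.43 xaxis [-1.     -0.0054  0.002 ] zaxis [-0.002   0.0057 -1.    ]
```

View pics/crop7.png

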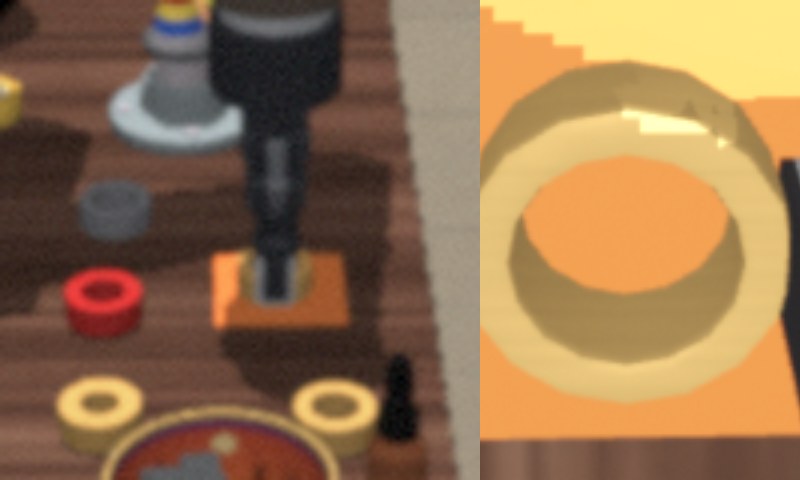

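Gripped, with the ring still level. I'll lift straight up, then traverse to above the mandrel.

Request:
jog_arm(increments=[[0, 0, -0.02, 0], [0, 0, -0.06, 0], [0, 0, -0.11, 0], [0.01, 0.03, -0.155, 0], [0.03, 0.08, -0.165, 0], [0.045, 0.13, -0.165, 0], [0.055, 0.175, -0.165, 0], [0.0595, 0.2, -0.165, 0], [0.0595, 0.203, -0.165, 0], [0.0595, 0.203, -0.165, 0]])

```text
clock: 5.5
position: [428.1, 4.2, 187.2]
ee_rot: [-0.003, 1.0, 0.003, -0.001]
contact_force: [-0.3, -0.1, -0.9]
gripper_width: 41.2
```

Request:
jog_arm(increments=[[0, 0, 0, 0], [0, 0, 0, 0]])

```text
clock: 5.75
position: [428.1, 3.4, 187.0]
ee_rot: [-0.002, 1.0, 0.003, -0.001]
contact_force: [1.1, -0.3, -0.4]
gripper_width: 41.7
```

```bash
python3 snap.py w7 wrist side; python3 -c "
import cv2
im=cv2.imread('pics/w7_side.png')[140:290,240:390];im=cv2.resize(im,(600,600),interpolation=2)
cv2.imwrite('pics/crop8.png',im)"
```

```text
5.75 [428.12   3.42 187.04] F [ 1.12 -0.26 -0.4 ] M [-0.03   0.024  0.041] w 41.73 xaxis [-1.     -0.0041  0.0022] zaxis [-0.0023  0.0055 -1.    ]
```

View pics/w7_wrist.png

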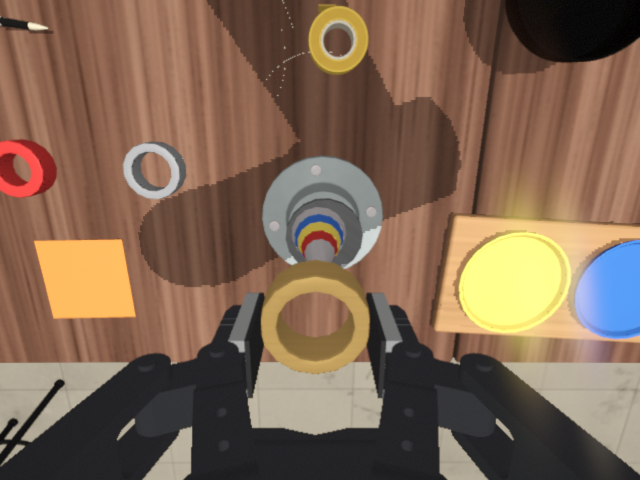

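View pics/crop8.png

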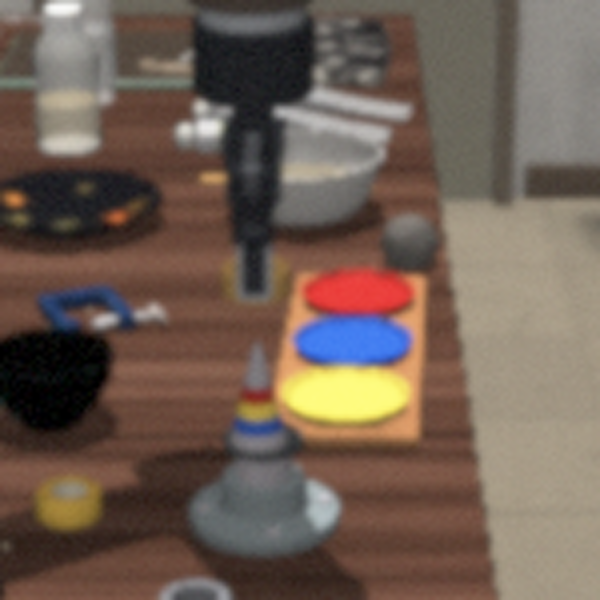

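The ring is held level at (315,325) in the wrist view, above the mandrel. In the side crop the ring at (255,275) is nearly above the tip at (258,343). I'll descend so the tip shows through the bore.

Request:
jog_arm(increments=[[0, 0.0015, 0.012, 0], [0, 0.0025, 0.024, 0], [0, 0.0025, 0.03, 0], [0, 0.0025, 0.03, 0], [0, 0.0025, 0.03, 0]])

```text
clock: 6.48
position: [428.3, 6.4, 157.2]
ee_rot: [-0.002, 1.0, 0.003, -0.001]
contact_force: [-0.1, 0.3, -0.4]
gripper_width: 41.9
```

```bash
python3 snap.py w8 wrist side; python3 -c "
import cv2
im=cv2.imread('pics/w8_wrist.png')[230:400,220:410];im=cv2.resize(im,None,fx=4,fy=3.5*4/3.5,interpolation=2)
cv2.imwrite('pics/crop9.png',im[:600])
im=cv2.imread('pics/w8_side.png')[180:270,270:350];im=cv2.resize(im,None,fx=6,fy=6,interpolation=2)
cv2.imwrite('pics/crop9s.png',im)"
```

```text
6.47 [428.27   6.35 157.23] F [-0.08  0.3  -0.37] M [ 0.068  0.023 -0.022] w 41.85 xaxis [-1.     -0.0047  0.0017] zaxis [-0.0018  0.0055 -1.    ]
```

View pics/crop9.png

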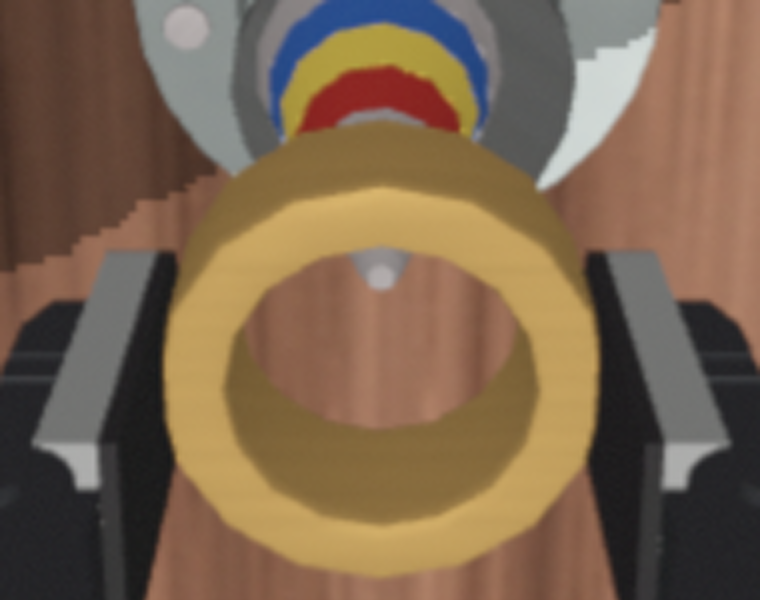

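View pics/crop9s.png

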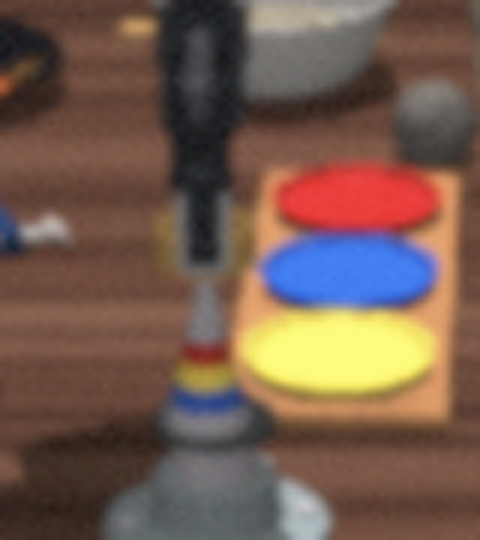

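The tip shows through the bore at about pixel (315.3,299). The bore and outer outlines are clear, so I'll compute their offset.

Run:
```python
from h import *
import pickle
s=pickle.load(open('w8.pkl','rb')); zt=s['position'][2]
f=lambda x,y:(220+x/4,230+y/4)
for off in (-1.3,-2.3,-3.3):
    zr=zt+off
    O=onplane('wrist',[f(164,375),f(600,375),f(382,187),f(382,577)],zr,s);B=onplane('wrist',[f(226,385),f(540,385),f(382,248),f(382,525)],zr,s)
    print(off,'outer D',(O[1]-O[0])[1].round(1),(O[2]-O[3])[0].round(1),'c',(O[2:].mean(0)[0]).round(2),(O[:2].mean(0)[1]).round(2),'bore',(B[1]-B[0])[1].round(1),(B[2]-B[3])[0].round(1),'c',(B[2:].mean(0)[0]).round(2),(B[:2].mean(0)[1]).round(2))
print('tip',onplane('wrist',[f(381,275)],128,s))
# independent tip from w7/w1 & bands
# side view: ring centre vs tip column
for n in ('w8',):
    P=np.array([[428,6.5,130.5],[428,6.5,76]]); print(proj('side',P))
print('side tip px',270+205/6,180+283/6)
```

```text
-1.3 outer D 41.4 -42.3 c 427.09 6.49 bore 29.9 -30.1 c 427.11 6.58
-2.3 outer D 41.7 -42.6 c 427.7 6.5 bore 30.1 -30.3 c 427.73 6.59
-3.3 outer D 42.1 -42.9 c 428.32 6.51 bore 30.4 -30.5 c 428.34 6.6
tip [[429.32530548   6.57192724 128.        ]]
[[304.04128128 225.1396021 ]
 [304.38401585 244.34594282]]
side tip px 304.1666666666667 227.16666666666666
```

The ring axis is within about 1.5 mm of the tip in x and on it in y. I'll shift +1 mm in world x and lower toward contact, which should come near TCP z of 96 if this is the 30 mm bore.

Request:
jog_arm(increments=[[-0.001, 0, 0.005, 0], [-0.001, 0, 0.015, 0], [-0.001, 0, 0.025, 0], [-0.001, 0, 0.035, 0], [-0.001, 0, 0.043, 0], [-0.001, 0, 0.05, 0], [-0.001, 0, 0.052, 0], [-0.001, 0, 0.052, 0], [-0.001, 0, 0.052, 0]])

```text
clock: 7.7
position: [429.5, 6.7, 105.7]
ee_rot: [-0.002, 1.0, 0.003, -0.0]
contact_force: [-0.0, 0.0, -1.0]
gripper_width: 41.6
```

```bash
python3 snap.py w9 wrist side; python3 -c "
import cv2,numpy as np
im=cv2.imread('pics/w9_wrist.png')[230:400,220:410];im=cv2.resize(im,None,fx=2.4,fy=2.4,interpolation=2)
i2=cv2.imread('pics/w9_side.png')[190:270,270:340];i2=cv2.resize(i2,(343,im.shape[0]),interpolation=2)
cv2.imwrite('pics/crop10.png',np.hstack([im,i2]))"
```

```text
7.7 [429.46   6.75 105.69] F [-0.    0.01 -0.97] M [-0.021  0.002 -0.032] w 41.57 xaxis [-1.0e+00 -4.7e-03  6.0e-04] zaxis [-7.e-04  6.e-03 -1.e+00]
```

View pics/crop10.png

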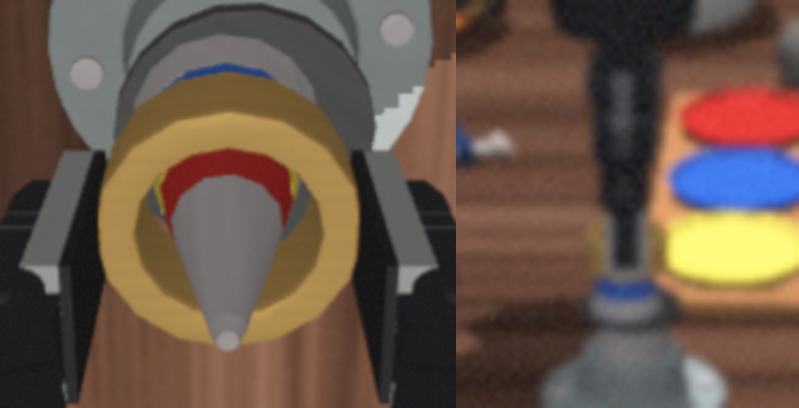

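No contact yet; the blue band is still below the rim. I'll lower further in small steps.

Request:
jog_arm(increments=[[0, 0, 0.003, 0], [0, 0, 0.006, 0], [0, 0, 0.008, 0], [0, 0, 0.008, 0], [0, 0, 0.008, 0]])

```text
clock: 8.43
position: [428.9, 6.6, 97.6]
ee_rot: [-0.002, 1.0, 0.003, -0.001]
contact_force: [-2.5, -2.1, 1.2]
gripper_width: 41.8
```

```bash
python3 snap.py w10;python3 snap.py w10b
```

```text
8.43 [428.87   6.59  97.58] F [-2.48 -2.14  1.18] M [-0.284  0.78  -0.004] w 41.75 xaxis [-1.     -0.0045  0.0019] zaxis [-0.0019  0.0056 -1.    ]
8.43 [428.87   6.59  97.58] F [-2.48 -2.14  1.18] M [-0.284  0.78  -0.004] w 41.75 xaxis [-1.     -0.0045  0.0019] zaxis [-0.0019  0.0056 -1.    ]
```

Request:
jog_arm(increments=[[0, 0, 0.001, 0], [0, 0, 0.002, 0], [0, 0, 0.003, 0], [0, 0, 0.003, 0], [0, 0, 0.003, 0]])

```text
clock: 9.05
position: [428.9, 6.6, 94.6]
ee_rot: [-0.002, 1.0, 0.003, -0.001]
contact_force: [-2.7, -1.3, 3.7]
gripper_width: 42.0
```

```bash
python3 snap.py w11 wrist side;python3 snap.py w11b
```

```text
9.05 [428.88   6.56  94.63] F [-2.68 -1.25  3.69] M [-0.283  0.637 -0.039] w 41.99 xaxis [-1.     -0.0045  0.0019] zaxis [-0.0019  0.0056 -1.    ]
9.15 [428.9    6.58  94.63] F [-1.53 -1.12  2.42] M [-0.289  0.712 -0.047] w 41.78 xaxis [-1.     -0.0046  0.0018] zaxis [-0.0018  0.0056 -1.    ]
```

Contact, with a side force of about (-2.5,-2) N. The true axis therefore lies toward -x and -y, so I'll ease that way.

Request:
jog_arm(increments=[[0.0003, -0.0002, -0.002, 0], [0.0006, -0.0005, -0.002, 0], [0.0006, -0.0005, 0, 0], [0.0006, -0.0005, 0, 0], [0.0006, -0.0005, 0, 0]])

```text
clock: 9.78
position: [428.6, 6.3, 94.7]
ee_rot: [-0.002, 1.0, 0.003, -0.001]
contact_force: [-0.8, 1.2, 3.4]
gripper_width: 41.6
```

```bash
python3 snap.py w12 wrist;python3 snap.py w12b side; python3 snap.py w12c wrist
```

```text
9.78 [428.64   6.27  94.71] F [-0.81  1.21  3.36] M [0.328 0.474 0.002] w 41.64 xaxis [-1.     -0.0047  0.0011] zaxis [-0.0012  0.0059 -1.    ]
9.82 [428.62   6.24  94.73] F [-1.41  0.89  3.44] M [ 0.337  0.43  -0.005] w 41.49 xaxis [-1.     -0.0047  0.0011] zaxis [-0.0012  0.0059 -1.    ]
9.88 [428.57   6.23  94.7 ] F [-0.81  0.13  2.9 ] M [0.344 0.403 0.018] w 41.41 xaxis [-1.     -0.0047  0.0012] zaxis [-0.0013  0.0058 -1.    ]
```

Request:
jog_arm(increments=[[0.0003, 0.0001, -0.002, 0], [0.0006, 0.0002, -0.002, 0], [0.0006, 0.0002, 0, 0], [0.0006, 0.0002, 0, 0], [0.0006, 0.0002, 0, 0]])

```text
clock: 10.55
position: [428.2, 6.5, 94.8]
ee_rot: [-0.002, 1.0, 0.003, -0.0]
contact_force: [0.4, -0.5, 3.0]
gripper_width: 41.8
```

```bash
python3 snap.py w13 wrist;python3 snap.py w13b side; python3 snap.py w13c wrist
```

```text
10.55 [428.24   6.46  94.8 ] F [ 0.38 -0.53  2.98] M [-0.095  0.003  0.024] w 41.76 xaxis [-1.0e+00 -4.7e-03  7.0e-04] zaxis [-7.0e-04  5.9e-03 -1.0e+00]
10.6 [428.23   6.47  94.82] F [0.14 0.2  2.7 ] M [-0.03   0.025  0.029] w 41.33 xaxis [-1.0e+00 -4.8e-03  7.0e-04] zaxis [-7.0e-04  5.9e-03 -1.0e+00]
10.65 [428.22   6.46  94.81] F [0.27 0.29 4.12] M [-0.092 -0.027  0.048] w 41.48 xaxis [-1.0e+00 -4.7e-03  7.0e-04] zaxis [-7.0e-04  5.9e-03 -1.0e+00]
```

Side forces and moments are now about zero. I'll press about 5.5 mm further.

Request:
jog_arm(increments=[[0, 0, 0.0015, 0], [0, 0, 0.003, 0], [0, 0, 0.0045, 0], [0, 0, 0.0055, 0], [0, 0, 0.0055, 0], [0, 0, 0.0055, 0]])

```text
clock: 11.45
position: [428.3, 6.5, 89.5]
ee_rot: [-0.002, 1.0, 0.003, -0.0]
contact_force: [-0.0, -1.0, 5.6]
gripper_width: 41.8
```

```bash
python3 snap.py w14 wrist;python3 snap.py w14b side; python3 snap.py w14c; python3 -c "
import cv2,numpy as np
im=cv2.imread('pics/w14_wrist.png')[210:400,220:410];im=cv2.resize(im,None,fx=2.4,fy=2.4,interpolation=2)
i2=cv2.imread('pics/w14b_side.png')[190:270,270:340];i2=cv2.resize(i2,(343,im.shape[0]),interpolation=2)
cv2.imwrite('pics/crop11.png',np.hstack([im,i2]))"
```

```text
11.45 [428.34   6.5   89.5 ] F [-0.04 -1.    5.64] M [-0.114  0.093 -0.003] w 41.79 xaxis [-1.e+00 -5.e-03  5.e-04] zaxis [-5.0e-04  5.8e-03 -1.0e+00]
11.5 [428.34   6.48  89.51] F [-0.1  -0.27  5.87] M [-0.188  0.23   0.011] w 41.69 xaxis [-1.0e+00 -4.9e-03  4.0e-04] zaxis [-5.0e-04  5.9e-03 -1.0e+00]
11.55 [428.33   6.47  89.49] F [-0.78 -0.04  6.14] M [-0.161  0.194 -0.023] w 41.67 xaxis [-1.0e+00 -4.9e-03  5.0e-04] zaxis [-5.0e-04  5.8e-03 -1.0e+00]
```

View pics/crop11.png

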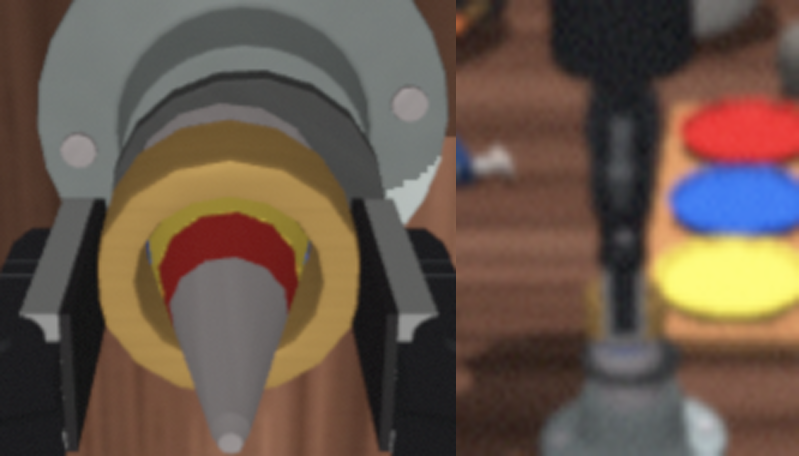

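Red and yellow show inside the bore, and below the ring there is only plain grey cone, so the lower rim is on the blue band. At about 5.9 N the sink should be roughly 6 mm. I'll check the depth numerically.

Run:
```python
from h import *
import pickle
s8=pickle.load(open('w8.pkl','rb')); s=pickle.load(open('w14.pkl','rb'))
f8=lambda x,y:(220+x/4,230+y/4); f=lambda x,y:(220+x/2.4,210+y/2.4)
# tip z now from ray at x of tip; tip xy = same world point as seen in w8 (hemisphere centre z=128)
t8=onplane('wrist',[f8(381,275)],128,s8)[0]
o,d=rays('wrist',[f(231,440)],s); d=d[0]
for x in (t8[0],t8[0]-1.2): p=o+d*(x-o[0])/d[0]; print('tip now',p.round(2),'sunk',round(128-p[2],2))
print('ring bottom at',s['position'][2]-20.3,' expected depth below tip at F-sink 6.2:',130.5-6.2-(s['position'][2]-20.3))
```

```text
tip now [429.33   6.62 121.15] sunk 6.85
tip now [428.13   6.6  122.55] sunk 5.45
ring bottom at 69.19952785027495  expected depth below tip at F-sink 6.2: 55.10047214972505
```

Force and vision agree on a sink of about 6 mm with the rim about 55 mm below the tip, so the ring is home on blue. I'll hold a little longer with a touch more press.

Request:
jog_arm(increments=[[0.0001, 0, 0.0007, 0], [0.0001, 0, 0.001, 0], [0.0001, 0, 0.001, 0], [0.0001, 0, 0.001, 0], [0.0001, 0, 0.001, 0]])

```text
clock: 12.18
position: [428.3, 6.5, 88.7]
ee_rot: [-0.003, 1.0, 0.003, -0.0]
contact_force: [0.4, -0.6, 6.9]
gripper_width: 41.8
```

```bash
python3 snap.py w15
```

```text
12.18 [428.33   6.47  88.72] F [ 0.36 -0.6   6.91] M [-0.168  0.198  0.031] w 41.79 xaxis [-1.0e+00 -5.1e-03  2.0e-04] zaxis [-2.0e-04  5.8e-03 -1.0e+00]
```

Request:
jog_arm(increments=[[0, 0, -0.01, 0], [0, 0, -0.025, 0], [0, 0, -0.045, 0], [0, 0, -0.07, 0], [0, 0, -0.09, 0], [-0.005, 0.02, -0.1, 0], [-0.02, 0.07, -0.1, 0], [-0.035, 0.13, -0.1, 0], [-0.05, 0.19, -0.1, 0], [-0.06, 0.24, -0.1, 0]])

```text
clock: 13.42
position: [486.8, 248.2, 189.6]
ee_rot: [-0.003, 1.0, 0.003, -0.001]
contact_force: [0.8, 0.3, -0.5]
gripper_width: 41.6
```

```bash
python3 snap.py w16
python3 - <<'E'
from h import *
s=read_state()
print((R.from_quat(s['ee_rot']).inv().apply(np.array([492.6,275.0,100])-s['position'])/1000).round(4))
E
```

```text
13.43 [486.75 248.15 189.56] F [ 0.81  0.35 -0.49] M [-0.062 -0.059 -0.05 ] w 41.63 xaxis [-1.     -0.0055  0.0017] zaxis [-0.0017  0.0052 -1.    ]
[-0.0061  0.0263  0.0897]
```

Request:
jog_arm(increments=[[-0.004, 0.015, 0.02, 0], [-0.006, 0.026, 0.05, 0], [-0.006, 0.026, 0.08, 0], [-0.006, 0.026, 0.09, 0], [-0.006, 0.026, 0.09, 0], [-0.006, 0.026, 0.09, 0]])

```text
clock: 14.18
position: [493.1, 275.0, 101.0]
ee_rot: [-0.003, 1.0, 0.003, 0.0]
contact_force: [0.1, 1.4, 0.4]
gripper_width: 41.7
```

```bash
python3 snap.py w17 wrist side
```

```text
14.18 [493.11 275.02 100.96] F [0.12 1.4  0.41] M [ 0.083 -0.014 -0.046] w 41.71 xaxis [-1.0e+00 -5.5e-03 -1.0e-04] zaxis [ 1.0e-04  6.6e-03 -1.0e+00]
```

View pics/w17_wrist.png

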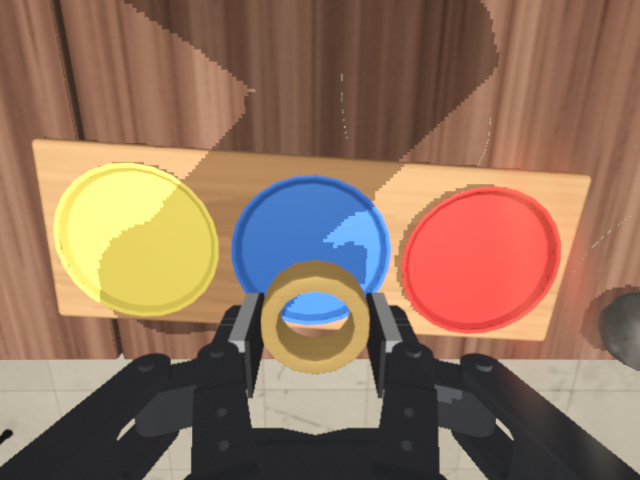

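The ring at (315,325) is held above the blue tray, whose rim is centred at about (311,250).

Run:
```python
from h import *
import pickle
s=pickle.load(open('w17.pkl','rb'))
P=onplane('wrist',[(231.5,249),(391.5,249),(311,175),(311,325)],20,s); print(P.round(1))
C=np.array([P[2:,0].mean(),P[:2,1].mean()])
print(C,(R.from_quat(s['ee_rot']).inv().apply(np.array([C[0]+.6,C[1],36.8])-s['position'])/1000).round(4))
```

```text
[[489.2 227.2  20. ]
 [489.1 319.8  20. ]
 [446.3 273.2  20. ]
 [539.2 273.2  20. ]]
[492.76810413 273.53831008] [-0.0002 -0.0019  0.0642]
```

Request:
jog_arm(increments=[[0, -0.001, 0.015, 0], [0, -0.0015, 0.03, 0], [0, -0.0015, 0.045, 0], [0, -0.0015, 0.055, 0], [0, -0.0015, 0.06, 0], [0, -0.0015, 0.061, 0], [0, -0.0015, 0.061, 0]])

```text
clock: 15.15
position: [493.3, 274.2, 40.3]
ee_rot: [-0.003, 1.0, 0.004, 0.0]
contact_force: [-0.2, 0.1, -0.2]
gripper_width: 41.7
```

```bash
python3 snap.py w18
```

```text
15.15 [493.31 274.15  40.33] F [-0.18  0.12 -0.16] M [ 0.024 -0.001 -0.077] w 41.71 xaxis [-1.0e+00 -5.5e-03 -8.0e-04] zaxis [ 8.0e-04  7.4e-03 -1.0e+00]
```

Request:
jog_arm(increments=[[0, 0, 0.001, 0], [0, 0, 0.0025, 0], [0, 0, 0.0035, 0], [0, 0, 0.0035, 0], [0, 0, 0.0035, 0]])

```text
clock: 15.78
position: [493.3, 274.2, 36.8]
ee_rot: [-0.003, 1.0, 0.004, 0.0]
contact_force: [0.4, 0.0, 0.5]
gripper_width: 41.4
```

```bash
python3 snap.py w19 wrist
```

```text
15.78 [493.33 274.18  36.82] F [0.45 0.   0.53] M [ 0.028 -0.002 -0.018] w 41.43 xaxis [-1.0e+00 -5.6e-03 -8.0e-04] zaxis [ 8.0e-04  7.4e-03 -1.0e+00]
```

Request:
jog_arm(increments=[[0, 0, 0.0007, 0], [0, 0, 0.0015, 0], [0, 0, 0.0015, 0], [0, 0, 0.0015, 0]])

```text
clock: 16.32
position: [493.4, 274.3, 35.9]
ee_rot: [-0.003, 1.0, 0.004, 0.001]
contact_force: [-1.2, -1.1, 6.7]
gripper_width: 41.7
```

```bash
python3 snap.py w20 wrist side; python3 -c "
import cv2,numpy as np
im=cv2.imread('pics/w20_wrist.png')[200:400,200:430];im=cv2.resize(im,None,fx=2.2,fy=2.2,interpolation=2)
i2=cv2.imread('pics/w20_side.png')[170:260,290:360];i2=cv2.resize(i2,(290,im.shape[0]),interpolation=2)
cv2.imwrite('pics/crop12.png',np.hstack([im,i2]))"
```

```text
16.32 [493.39 274.3   35.86] F [-1.21 -1.1   6.66] M [-0.191  0.501 -0.065] w 41.68 xaxis [-1.     -0.0058 -0.0012] zaxis [ 0.0011  0.0076 -1.    ]
```

View pics/crop12.png

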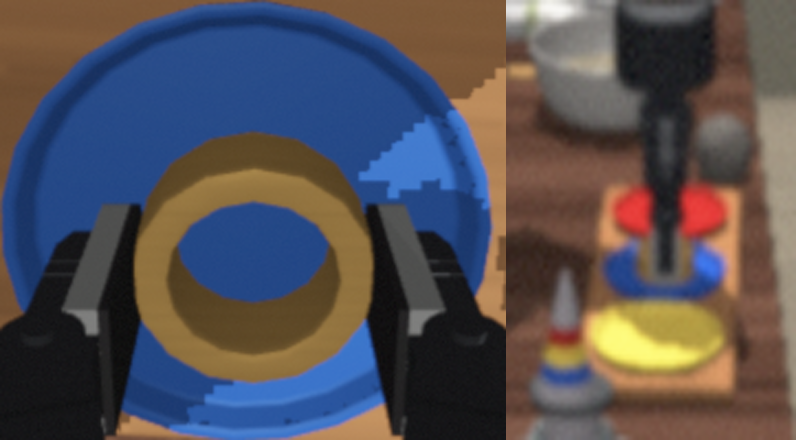

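The ring is standing on the tray floor (contact 6.7 N), centred in the blue tray. I'll release it with a small opening, then lift away.

Request:
jog_arm(increments=[[0, 0, 0, 0], [0, 0, 0, 0], [0, 0, 0, 0], [0, 0, 0, 0]], hand=0.3)

```text
clock: 16.92
position: [493.4, 274.2, 35.7]
ee_rot: [-0.003, 1.0, 0.004, 0.0]
contact_force: [0.4, -0.3, -0.3]
gripper_width: 55.6
```

```bash
python3 snap.py w21
```

```text
16.93 [493.36 274.23  35.68] F [ 0.39 -0.27 -0.33] M [ 0.012  0.027 -0.065] w 55.62 xaxis [-1.     -0.0058 -0.001 ] zaxis [ 9.0e-04  7.4e-03 -1.0e+00]
```

Request:
jog_arm(increments=[[0, 0, -0.005, 0], [0, 0, -0.02, 0], [0, 0, -0.05, 0], [0, 0, -0.09, 0], [0, 0, -0.12, 0], [0, 0, -0.12, 0], [0, 0, -0.12, 0]])

```text
clock: 17.8
position: [492.9, 273.1, 156.0]
ee_rot: [-0.003, 1.0, 0.004, 0.0]
contact_force: [0.5, -0.3, -0.3]
gripper_width: 55.5
```

```bash
python3 snap.py w22 wrist side top
```

```text
17.8 [492.89 273.1  155.97] F [ 0.52 -0.25 -0.27] M [-0.05   0.015  0.032] w 55.47 xaxis [-1.0e+00 -5.4e-03 -9.0e-04] zaxis [ 8.0e-04  7.8e-03 -1.0e+00]
```

View pics/w22_wrist.png

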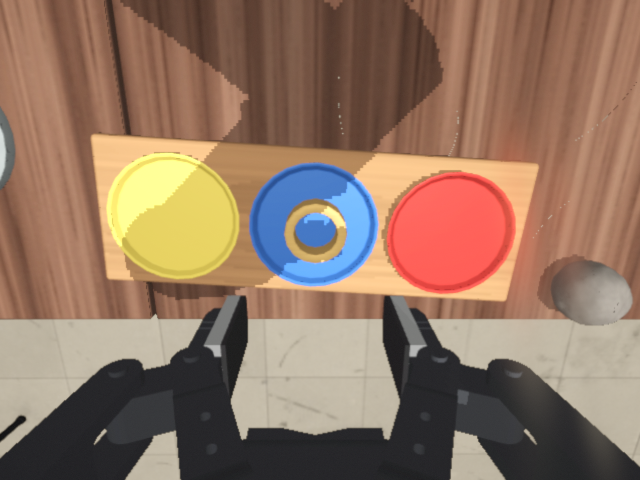

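View pics/w22_side.png

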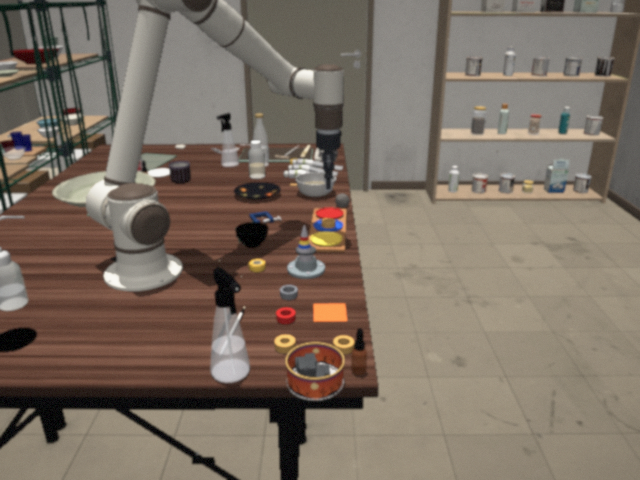

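The ring lies flat in the blue tray at (315,231), against a tray centre of about (314,224). The card is empty and the other two brass rings are still at (285,342) and (344,342) in the side view. The gripper is clear of everything, so I'll hand in.

Run:
```python
from h import *
import pickle
s=pickle.load(open('w22.pkl','rb'))
a=onplane('wrist',[(315.5,230.5)],33,s)[0];b=onplane('wrist',[(314,224.5)],20,s)[0];print('ring-tray',(a-b).round(1))
job_done()
```

```text
ring-tray [ 0.5  1.  13. ]
the job is handed in; nothing more can be done
```

I sized the ring from the orange card: its lower rim stopped on the blue band, so it now lies flat and released in the blue tray. I handed the job in at about 17.8 s of the 54 s allowed.

- **Getting it home:** on first contact the ring pushed back sideways with about 2.5 N. I shifted it about 0.7 mm toward the true axis until the side force was near zero.
- **Pressing:** I pressed with 6 to 7 N. Force and camera put the sink at about 6 mm, and I added about 1 mm more for the final hold. The lower rim was about 55 mm below the tip, against 54.3 mm for blue, and the bore measured about 30 mm in the images, which agrees.
- **Placing:** I felt the tray floor at 6.7 N before opening the fingers. The last image puts the ring within about 1.5 mm of the tray's middle.
- **Other rings:** the card is empty and the other two brass rings look unmoved in the side view. I didn't measure them, and I saved a last top view without looking at it.
- **Small disagreement:** before contact, the camera put the mandrel axis about 1 mm from where the forces did, within its 2 mm calibration. I went by the forces.

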